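# Set a ratchet prop to its third click and stand the V-block on it

### The arm

A 6-joint arm with a two-finger parallel gripper is mounted at the origin on a cart in front of the work surface, level with it; the furniture and walls round the work are solid. World frame = base frame: x ahead of the robot, y to its left, z up, the work surface at z = 0. Lengths are in m, angles in rad, forces in N, time in s.
With the tool pointing down it reaches from about 0.325 to 0.85 m from the base axis. Payload 4.4 kg.
Tool frame: the origin (TCP) lies midway between the tips of the shut fingers; the grasp point (between the pads) lies 19 mm behind it; z points along the fingers, y is the line along which they close (so a half turn about z gives the same grasp; the last joint's range is limited). The gripper opens to 94 mm and grips with 3 to 60 N. Pads are 16 mm wide; open, the fingers measure 119 mm over their backs; the gripper's body (75 mm by 177 mm) begins 78 mm behind the grasp point.
Start: joints at [-1.407, 0.207, 1.542, -0, 1.393, -0.15], TCP at [0.178, -0.547, 0.205] pointing down, gripper open.
Joint ranges: [-2.73, 2.73], [-0.86, 2.22], [0.23, 2.46], [-1.11, 4.25], [0.08, 2.63], [-2.82, 2.82]. Speed limits (rad/s): [2.79, 2.79, 3.14, 3.14, 3.14, 3.14].

### API

Orientations are given as a rotation vector (axis times angle).
In Python, from station import r, imaging, ticket gives the robot as it stands.
- The arm moves only by the tool jog_arm, never from a script. Its argument "commands" is a list of rows, each an object of numbers: "claw": the finger opening in cm, from 0 to 9.4; "x", "y", "z": the shift along the tool's x, y, z in cm; "wx", "wy", "wz": the turn, a rotation vector about the tool's x, y, z in degrees. In form: [{"claw": .., "x": .., "y": .., "z": .., "wx": .., "wy": .., "wz": ..}, ...]. A call has 1 to 20 rows; each row is the pose to reach, as a shift and turn from the pose commanded when the call began, along the tool's axes at that moment; what a row does not reach only later rows make up. A row lasts 1/8 s, in which the tool goes at most 62.5 mm and 10.7 degrees, less where a joint would pass 70% of its speed; a pose out of reach is approached as far as the arm can. A call with a gripper value outside its range is refused whole. The fingers move at their own pace and stop on an object; "force" is the grip in N (left out, the last holds). Time passes only in rows, so rows that repeat a pose let the fingers close. It gives the time, the measured TCP pose, the force, the opening and the grip force at its end, in the units of the state.
- r.observe(): the state, without advancing time (a new reading comes with each control period).
- imaging.snapshot(name): name is "scene" or "top" or "wrist"; returns a dict with "img" (384x512x3 uint8, red, green, blue), "z_map" (384x512 float32, m along the optical axis (not along the pixel's ray), 0 where there is no reading), "fx", "fy", "cx", "cy" (pixels), "R" (3x3) and "t" (3): a world point X has camera coordinates R X + t. Camera axes: x right, y down, z forward; pixel columns grow to the right and rows downward; lengths in m; the calibration is good to about 2 mm. A picture is of the moment at which its call begins.
- ticket.hand_in(): hands the job in; it is judged then, once.
Trained networks look in a picture, given as the dict that the camera call returned (one of the last four; its "shot" number tells which), for a name from the list of things; names that differ only in an ending like _2 or _b are one class to them, and where a whole thing is asked for, a point or a joint stands for the part that bears it (a point fixed in the world has none). Each returns a list of dicts, best first, with "confidence" (0 to 1); they miss things now and then, are a little off and sometimes report something else, mostly with a low value. They report only what shows in the picture. A call takes as long as a camera call. They do not tell look-alikes from the thing itself.
- imaging.spot_in(thing, picture): "centre" ([x, y, z] in m, in world coordinates, good to about 4 mm: the middle of the surface that is visible of it).
- imaging.tip_of(thing, picture): "centre" ([x, y, z] in m, in world coordinates, good to about 4 mm: a listed point, or the origin of a listed thing).
The state is a dict: "clock": time; "joint_pos": joint angles; "qd": joint speeds; "effort": joint torques, N m; "ee_pos": TCP position; "eef_rot": TCP orientation; "ft_force": force on the tool from outside, world axes, zero at the start; "ft_torque": the same for the moment, N m; "grip_width": finger opening in m; "grip_force": force on a finger pad.
Only numpy, scipy, OpenCV 4.12 (cv2) and the standard library are available. Lean on these libraries where they do the work, as an engineer would, in place of code of your own. Each camera call takes 0.05 s, during which the arm holds its last target. There are 200 camera calls.

### The job

Take the ratchet prop by its head plate and raise the column slowly, counting by feel, until the spring pawl has clicked three times, then let it down gently, without dropping it or forcing it down, until that third notch bears on the pawl. Then stand the V-block upright, V upward, centred on the head plate.

Things in the scene. Friction and masses are not known exactly. Their poses are not given: they have to be found in the camera images.
- stand: Ratchet prop, dark steel, fixed to the table: base plate 110 x 100 x 10 mm with four bolts (tops 17 mm up), an upright square guide 34 x 34 mm reaching 100 mm above the table. Origin: centre of the base plate's underside, on the column's axis. z up, x points away from the side with the pawl, y across. The head plate and column have the same directions.
- head (a point): Centre of the upper face of the head plate on the column: 60 mm along the stand's x, 50 mm along its y, 14 mm thick. It starts 165 mm above the table (column fully down) and can rise 100 mm. Take the plate by its two sides 50 mm apart (along the stand's y); just under it the column is narrower.
- column: 24 mm square column with head plate, together 0.5 kg, sliding straight up and down in the guide with about 1 N friction; origin on its axis, at table height when fully down. Five ratchet teeth 12 mm apart on its pawl side; the first click comes after an unknown rise of 15 to 50 mm. It falls by its own weight until a notch bears on the pawl; a passed click cannot be taken back.
- pawl: Spring pawl in pawl_box, same origin when in; it slides out 3.5 mm towards the stand's -x as a tooth passes and snaps back. Not to be handled. Lifting takes about 6 N; as a tooth pushes the pawl back this climbs by 7 to 11 N over 8 mm of rise and falls off at the click; the notch then lies just above the pawl, and the next 3 mm are free. More than 25 N down on the pawl is too much.
- pawl_box: Grey collar with the pawl box, fixed round the guide, 42 mm wide, 30 mm high, reaching out to 62 mm from the column's axis on the stand's -x side (round steel pull knob). Its height on the guide differs each time. Origin: on the column's axis at the height of the pawl's upper face, on which the notches bear.
- v_mid (a point): Centre of the ground steel V-block, half-way up: a loose block 50 mm along its x, 45 mm along its y, 38 mm high, 0.35 to 0.5 kg, with a V groove along x in its upper face; it stands upright on the table at the start, z up. It can be taken by its two sides 45 mm apart (along y).
Not all that is in view belongs to the job. There is more than one size of the part that bears v_mid; the job needs the middle-sized.

How it is judged:
By the outcome, as a careful person would: the job done as asked, in the order asked, and still so for the second after the job is handed in, with the robot touching nothing.
It also fails if it takes over 72 s, if anything falls off the work surface, if the arm or the gripper's body presses on something with over 40 N, if the wrist force passes 120 N, or if a joint passes its speed limit or range.

## Working session

There is one attempt and no reset: what is moved stays moved. The work goes in short steps, Python scripts to look and compute and a tool call to move; the robot and the scene stay as the last step left them, time stands still between calls to the robot, and variables do not carry over. Pictures are saved under pics/ and viewed, at most 10 in all, crops included, and the job is handed in when it is done.

Besides the shell and the picture viewer there is one more tool, called after "Call:" by a JSON object that holds its "fn" and its "kwargs". jog_arm: Moves the arm, as the interface text tells. Its arguments: {"type":"object","properties":{"commands":{"type":"array","items":{"type":"object","properties":{"claw":{"type":"number"},"x":{"type":"number"},"y":{"type":"number"},"z":{"type":"number"},"wx":{"type":"number"},"wy":{"type":"number"},"wz":{"type":"number"}}}},"force":{"type":"number"}},"required":["commands"]}

```bash
mkdir -p pics; cat > h.py <<'E'
from station import r, imaging, ticket
import numpy as np, cv2
from scipy.spatial.transform import Rotation as Ro
def world(s,u,v):
    z=s["z_map"][int(v),int(u)]
    return s["R"].T@(np.array([(u-s["cx"])/s["fx"]*z,(v-s["cy"])/s["fy"]*z,z])-s["t"])
def pix(s,X):
    c=s["R"]@np.array(X)+s["t"]; return np.round([s["fx"]*c[0]/c[2]+s["cx"],s["fy"]*c[1]/c[2]+s["cy"]],0)
def save(s,n): cv2.imwrite("pics/"+n,s["img"][:,:,::-1])
E
python3 - <<'E'
from h import *
a=imaging.snapshot("scene");b=imaging.snapshot("top")
cv2.imwrite("pics/a.png",cv2.resize(np.vstack([a["img"],b["img"]])[:,:,::-1],(400*1,600)))
save(a,"scene.png");save(b,"top.png")
for n,s in(("scene",a),("top",b)):
    for t in("v_mid","head","stand","pawl_box"):
        for f in("tip_of","spot_in"):
            if t=="head" and f=="spot_in": continue
            for d in getattr(imaging,f)(t,s)[:4]:
                print(n,t,f,np.round(d["centre"],3),round(d["confidence"],2),pix(s,d["centre"]))
o=r.observe();print(o["clock"],o["ee_pos"],o["eef_rot"],o["ft_force"])
E
```

```text
scene v_mid tip_of [0.47  0.178 0.018] 0.91 [255. 203.]
scene v_mid tip_of [0.379 0.19  0.011] 0.78 [270. 226.]
scene v_mid tip_of [0.416 0.591 0.026] 0.57 [128. 279.]
scene v_mid spot_in [0.377 0.192 0.018] 0.8 [269. 225.]
scene v_mid spot_in [0.4   0.595 0.04 ] 0.56 [128. 281.]
scene head tip_of [ 0.47  -0.204  0.165] 0.91 [362. 119.]
scene stand tip_of [ 0.469 -0.203 -0.003] 0.61 [354. 161.]
scene stand spot_in [ 0.469 -0.187  0.056] 0.71 [352. 149.]
scene pawl_box tip_of [ 0.471 -0.2    0.086] 0.47 [357. 140.]
top v_mid tip_of [0.416 0.589 0.026] 0.86 [157. 202.]
top v_mid tip_of [0.378 0.186 0.013] 0.61 [270. 216.]
top v_mid tip_of [0.471 0.182 0.018] 0.44 [272. 190.]
top v_mid spot_in [0.42  0.589 0.04 ] 0.87 [156. 200.]
top v_mid spot_in [0.47  0.183 0.033] 0.69 [272. 189.]
top v_mid spot_in [0.377 0.185 0.023] 0.49 [270. 216.]
top head tip_of [ 0.476 -0.2    0.166] 0.52 [391. 185.]
top stand tip_of [ 0.476 -0.205 -0.003] 0.69 [379. 192.]
top stand spot_in [ 0.471 -0.19   0.008] 0.75 [376. 193.]
top pawl_box tip_of [ 0.472 -0.197  0.084] 0.43 [384. 189.]
top pawl_box tip_of [0.468 0.184 0.019] 0.34 [272. 190.]
top pawl_box spot_in [ 0.447 -0.197  0.092] 0.62 [384. 197.]
0.8 [ 0.17803205 -0.54674789  0.2054537 ] [-3.10274245e+00 -4.92486778e-01  1.26497979e-05] [0.14016676 0.40634349 0.4279037 ]
```

```bash
python3 - <<'E'
import cv2,numpy as np
a=cv2.imread("pics/scene.png");b=cv2.imread("pics/top.png")
c=cv2.resize(a[180:310,100:320],(660,390),interpolation=2)
cv2.imwrite("pics/crop.png",c)
d=cv2.resize(b[150:240,130:430],(800,240),interpolation=2);e=cv2.resize(a[90:190,300:410],(330,300),interpolation=2)
o=np.zeros((560,800,3),np.uint8);o[:240]=d;o[250:550,:330]=e;cv2.imwrite("pics/crop2.png",o)
E
```

```text
(no output)
```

View pics/scene.png

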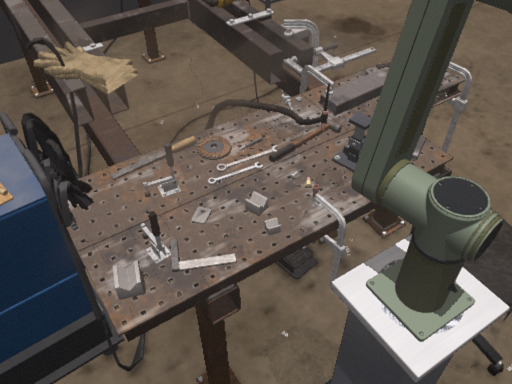

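View pics/crop.png

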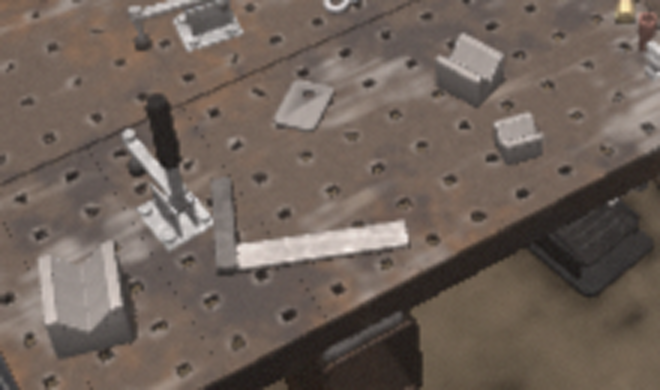

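View pics/crop2.png

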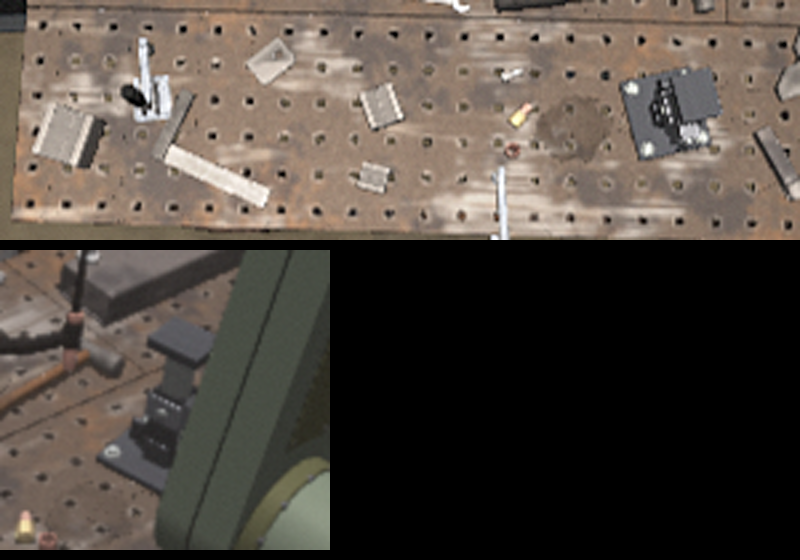

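Three V-blocks in the scene picture: (128,280) large, (256,203) middle, (271,225) small. The one at (256,203), about 38 mm high, fits; the prop is at about (360,140).

```bash
cat >> h.py <<'E'
def cloud(s):
    v,u=np.mgrid[0:384,0:512]; z=s["z_map"]
    P=np.stack([(u-s["cx"])/s["fx"]*z,(v-s["cy"])/s["fy"]*z,z],-1)
    W=(P-s["t"])@s["R"]; W[z<=0]=np.nan; return W
def rect(W,c,rad,lo,hi):
    m=(np.hypot(W[...,0]-c[0],W[...,1]-c[1])<rad)&(W[...,2]>lo)&(W[...,2]<hi)
    p=W[m]; 
    if len(p)<5: return None
    return cv2.minAreaRect(p[:,:2].astype(np.float32)*1000),len(p),np.percentile(p[:,2],[5,50,95]).round(4)
E
python3 - <<'E'
from h import *
for n in("top","scene","wrist"):
    s=imaging.snapshot(n);W=cloud(s)
    print(n,s["t"]@-s["R"],s["R"].round(2).tolist(),s["fx"])
    for c,rad,lo,hi in(((.473,-.2),.06,.15,.185),((.473,-.2),.09,.005,.013),((.47,.18),.05,.005,.06),((.47,.18),.05,.03,.06),((.378,.187),.04,.005,.06),((.416,.589),.06,.01,.07)):
        print(rect(W,c,rad,lo,hi))
E
```

```text
top [0.23694021 0.18056782 1.57983017] [[0.03, -1.0, -0.01], [-0.99, -0.03, -0.15], [0.15, 0.02, -0.99]] 443.21588829782394
(((475.61163330078125, -199.8336181640625), (60.61310958862305, 51.80963134765625), 15.02731704711914), 304, array([0.1589, 0.1645, 0.1695]))
(((480.22955322265625, -195.18057250976562), (158.61181640625, 173.17031860351562), 38.984683990478516), 373, array([0.0055, 0.0092, 0.0124]))
(((468.45343017578125, 179.1083984375), (84.88325500488281, 90.46993255615234), 6.6188836097717285), 229, array([0.0056, 0.0306, 0.0424]))
(((471.58026123046875, 180.74378967285156), (49.76903533935547, 45.66036605834961), 20.631031036376953), 117, array([0.0313, 0.0363, 0.0437]))
(((375.3634948730469, 184.81558227539062), (64.96098327636719, 72.24371337890625), 49.4717903137207), 122, array([0.0057, 0.0232, 0.0319]))
(((420.486572265625, 595.0662841796875), (64.22400665283203, 68.85298156738281), 73.49627685546875), 413, array([0.0229, 0.0451, 0.0562]))
scene [-0.33683473  0.69710974  1.02364254] [[-0.55, -0.84, 0.0], [-0.59, 0.38, -0.71], [0.59, -0.39, -0.7]] 476.631281580997
(((4
[... 291 characters left out ...]
6953125, 172.99302673339844), (54.791866302490234, 58.49850082397461), 19.77620506286621), 352, array([0.0085, 0.0277, 0.0394]))
(((465.7166442871094, 178.4375), (52.28171157836914, 47.67338943481445), 19.950565338134766), 149, array([0.0308, 0.0355, 0.0406]))
(((370.01715087890625, 180.2072296142578), (49.500572204589844, 36.969078063964844), 77.58086395263672), 197, array([0.0075, 0.0221, 0.0296]))
(((413.88323974609375, 592.029541015625), (62.40888214111328, 74.31287384033203), 73.58534240722656), 832, array([0.0156, 0.0411, 0.0541]))
wrist [ 0.2523979  -0.52211528  0.38572949] [[0.31, -0.95, 0.0], [-0.92, -0.3, 0.27], [-0.25, -0.08, -0.96]] 340.7784694705681
None
None
None
None
None
None
```

Call:
{"fn": "jog_arm", "kwargs": {"commands": [{"z":-7},{"z":-7},{"x":10,"y":-6,"z":-7,"wz":3.5},{"x":20,"y":-12,"z":-7,"wz":3.5},{"x":30,"y":-18,"z":-7,"wz":3.5},{"x":38.6,"y":-23.8,"z":-7,"wz":3.5},{"x":38.6,"y":-23.8,"z":-7,"wz":3.5},{"x":38.6,"y":-23.8,"z":-7,"wz":3.5},{"x":38.6,"y":-23.8,"z":-7,"wz":3.5},{"x":38.6,"y":-23.8,"z":-7,"wz":3.5},{"x":38.6,"y":-23.8,"z":-7,"wz":3.5},{"x":38.6,"y":-23.8,"z":-7,"wz":3.5}]}}

```text
$.commands[0]: bad value
```

```bash
cat >> h.py <<'E'
def tgt(p,yaw=None):
    o=r.observe();R=Ro.from_rotvec(o["eef_rot"]);d=R.inv().apply(np.array(p)-o["ee_pos"])*100
    x=R.apply([1,0,0]);y0=np.degrees(np.arctan2(x[1],x[0]))
    print("clk",round(o["clock"],2),"at",o["ee_pos"].round(4),"yaw",y0.round(2),"tilt",R.apply([0,0,1]).round(4),"shift cm",d.round(2),"wz",None if yaw is None else -(yaw-y0),"F",np.round(o["ft_force"],2))
E
python3 - <<'E'
from h import *
s=imaging.snapshot("wrist");save(s,"w1.png");W=cloud(s)
print(rect(W,(.473,-.2),.06,.15,.185))
print([ (d["centre"],d["confidence"]) for t in("head",) for d in imaging.tip_of(t,s)])
print([ (d["centre"],d["confidence"]) for d in imaging.tip_of("stand",s)+imaging.tip_of("pawl_box",s)])
tgt([.472,-.201,.139],14.5)
E
```

```text
None
[]
[]
clk 1.15 at [ 0.178  -0.5467  0.2055] yaw 18.04 tilt [ 0.  0. -1.] shift cm [ 38.66 -23.77   6.65] wz 3.538536604993684 F [ 0.57 -0.68  0.41]
```

View pics/w1.png

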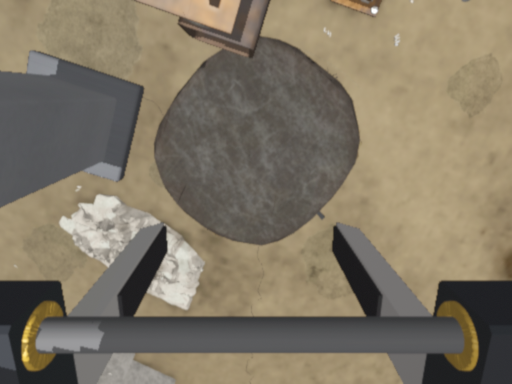

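The view shows only the floor: the move was refused, presumably because every row needs all fields.

Call:
{"fn": "jog_arm", "kwargs": {"commands": [{"claw":9.4,"x":0,"y":0,"z":-7,"wx":0,"wy":0,"wz":0},{"claw":9.4,"x":10,"y":-6,"z":-7,"wx":0,"wy":0,"wz":3.5},{"claw":9.4,"x":15,"y":-9,"z":-7,"wx":0,"wy":0,"wz":3.5},{"claw":9.4,"x":20,"y":-12,"z":-7,"wx":0,"wy":0,"wz":3.5},{"claw":9.4,"x":25,"y":-15,"z":-7,"wx":0,"wy":0,"wz":3.5},{"claw":9.4,"x":30,"y":-18,"z":-7,"wx":0,"wy":0,"wz":3.5},{"claw":9.4,"x":35,"y":-21.5,"z":-7,"wx":0,"wy":0,"wz":3.5},{"claw":9.4,"x":38.6,"y":-23.8,"z":-7,"wx":0,"wy":0,"wz":3.5},{"claw":9.4,"x":38.6,"y":-23.8,"z":-7,"wx":0,"wy":0,"wz":3.5},{"claw":9.4,"x":38.6,"y":-23.8,"z":-7,"wx":0,"wy":0,"wz":3.5},{"claw":9.4,"x":38.6,"y":-23.8,"z":-7,"wx":0,"wy":0,"wz":3.5},{"claw":9.4,"x":38.6,"y":-23.8,"z":-7,"wx":0,"wy":0,"wz":3.5}]}}

```text
clock: 2.65
ee_pos: [0.4706, -0.2024, 0.2754]
eef_rot: [3.117, 0.393, -0.0]
ft_force: [0.9, -0.9, 0.6]
grip_width: 0.0939
grip_force: 0.0
```

```bash
python3 - <<'E'
from h import *
s=imaging.snapshot("wrist");save(s,"w2.png");W=cloud(s)
print(rect(W,(.473,-.2),.06,.15,.185))
print([ (d["centre"],d["confidence"]) for t in("head",) for d in imaging.tip_of(t,s)])
print([ (d["centre"],d["confidence"]) for d in imaging.tip_of("stand",s)+imaging.tip_of("pawl_box",s)])
tgt([.472,-.201,.139],14.5)
E
```

```text
(((473.41961669921875, -201.40516662597656), (59.39101791381836, 50.14522171020508), 14.391226768493652), 3763, array([0.1643, 0.1657, 0.1669]))
[([0.4742, -0.2043, 0.1638], 0.88)]
[([0.474, -0.1996, 0.0061], 0.88)]
clk 2.85 at [ 0.471  -0.2017  0.2755] yaw 14.44 tilt [-0.e+00 -1.e-04 -1.e+00] shift cm [ 0.12 -0.05 13.65] wz -0.05669546649434842 F [-0.73  0.48  0.33]
```

View pics/w2.png

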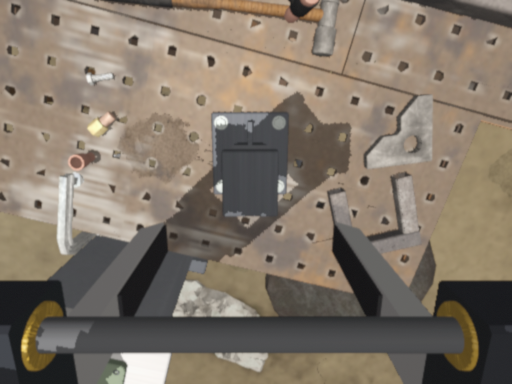

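The head plate lies at about (250,182) px, square to the fingers, centre (0.473, -0.201), top at 0.165. Descending.

Call:
{"fn": "jog_arm", "kwargs": {"commands": [{"claw":9.4,"x":0.25,"y":0,"z":5,"wx":0,"wy":0,"wz":0},{"claw":9.4,"x":0.25,"y":0,"z":8,"wx":0,"wy":0,"wz":0},{"claw":9.4,"x":0.25,"y":0,"z":10,"wx":0,"wy":0,"wz":0},{"claw":9.4,"x":0.25,"y":0,"z":12,"wx":0,"wy":0,"wz":0},{"claw":9.4,"x":0.25,"y":0,"z":13.6,"wx":0,"wy":0,"wz":0},{"claw":9.4,"x":0.25,"y":0,"z":13.6,"wx":0,"wy":0,"wz":0},{"claw":9.4,"x":0.25,"y":0,"z":13.6,"wx":0,"wy":0,"wz":0}]}}

```text
clock: 3.72
ee_pos: [0.4743, -0.2007, 0.1402]
eef_rot: [3.116, 0.397, 0.002]
ft_force: [-0.0, 0.1, 0.5]
grip_width: 0.0941
grip_force: 0.0
```

Call:
{"fn": "jog_arm", "kwargs": {"commands": [{"claw":4.5,"x":0,"y":0,"z":0,"wx":0,"wy":0,"wz":0},{"claw":4.5,"x":0,"y":0,"z":0,"wx":0,"wy":0,"wz":0},{"claw":4.5,"x":0,"y":0,"z":0,"wx":0,"wy":0,"wz":0},{"claw":4.5,"x":0,"y":0,"z":0,"wx":0,"wy":0,"wz":0},{"claw":4.5,"x":0,"y":0,"z":0,"wx":0,"wy":0,"wz":0},{"claw":4.5,"x":0,"y":0,"z":0,"wx":0,"wy":0,"wz":0},{"claw":4.5,"x":0,"y":0,"z":0,"wx":0,"wy":0,"wz":0},{"claw":4.5,"x":0,"y":0,"z":0,"wx":0,"wy":0,"wz":0}], "force": 45}}

```text
clock: 4.72
ee_pos: [0.4742, -0.2016, 0.1395]
eef_rot: [3.114, 0.397, 0.001]
ft_force: [0.8, -5.5, -3.3]
grip_width: 0.0497
grip_force: 45.0
```

Call:
{"fn": "jog_arm", "kwargs": {"commands": [{"claw":4.5,"x":0,"y":0.05,"z":-0.1,"wx":0,"wy":0,"wz":0},{"claw":4.5,"x":0,"y":0.05,"z":-0.2,"wx":0,"wy":0,"wz":0},{"claw":4.5,"x":0,"y":0.05,"z":-0.3,"wx":0,"wy":0,"wz":0},{"claw":4.5,"x":0,"y":0.05,"z":-0.4,"wx":0,"wy":0,"wz":0},{"claw":4.5,"x":0,"y":0.05,"z":-0.5,"wx":0,"wy":0,"wz":0},{"claw":4.5,"x":0,"y":0.05,"z":-0.6,"wx":0,"wy":0,"wz":0}]}}

```text
clock: 5.48
ee_pos: [0.4741, -0.2017, 0.145]
eef_rot: [3.115, 0.397, 0.001]
ft_force: [1.2, -4.8, -6.0]
grip_width: 0.0497
grip_force: 45.0
```

Call:
{"fn": "jog_arm", "kwargs": {"commands": [{"claw":4.5,"x":0,"y":0,"z":-0.1,"wx":0,"wy":0,"wz":0},{"claw":4.5,"x":0,"y":0,"z":-0.2,"wx":0,"wy":0,"wz":0},{"claw":4.5,"x":0,"y":0,"z":-0.3,"wx":0,"wy":0,"wz":0}]}}

```text
clock: 5.85
ee_pos: [0.4741, -0.2017, 0.1478]
eef_rot: [3.115, 0.397, 0.001]
ft_force: [3.7, -5.8, -10.2]
grip_width: 0.0494
grip_force: 45.0
```

Call:
{"fn": "jog_arm", "kwargs": {"commands": [{"claw":4.5,"x":0,"y":0,"z":-0.1,"wx":0,"wy":0,"wz":0},{"claw":4.5,"x":0,"y":0,"z":-0.2,"wx":0,"wy":0,"wz":0},{"claw":4.5,"x":0,"y":0,"z":-0.3,"wx":0,"wy":0,"wz":0}]}}

```text
clock: 6.22
ee_pos: [0.4741, -0.2017, 0.1494]
eef_rot: [3.115, 0.397, 0.001]
ft_force: [5.3, -6.4, -14.1]
grip_width: 0.0495
grip_force: 45.0
```

Call:
{"fn": "jog_arm", "kwargs": {"commands": [{"claw":4.5,"x":0,"y":0,"z":-0.1,"wx":0,"wy":0,"wz":0},{"claw":4.5,"x":0,"y":0,"z":-0.2,"wx":0,"wy":0,"wz":0}]}}

```text
clock: 6.48
ee_pos: [0.4741, -0.2016, 0.1512]
eef_rot: [3.115, 0.397, 0.0]
ft_force: [6.2, -7.6, -14.9]
grip_width: 0.0495
grip_force: 45.0
```

Call:
{"fn": "jog_arm", "kwargs": {"commands": [{"claw":4.5,"x":0,"y":0,"z":-0.1,"wx":0,"wy":0,"wz":0},{"claw":4.5,"x":0,"y":0,"z":-0.1,"wx":0,"wy":0,"wz":0}]}}

```text
clock: 6.72
ee_pos: [0.4741, -0.2016, 0.1523]
eef_rot: [3.115, 0.397, 0.0]
ft_force: [5.9, -6.6, -14.1]
grip_width: 0.0497
grip_force: 45.0
```

Call:
{"fn": "jog_arm", "kwargs": {"commands": [{"claw":4.5,"x":0,"y":0,"z":-0.1,"wx":0,"wy":0,"wz":0},{"claw":4.5,"x":0,"y":0,"z":-0.1,"wx":0,"wy":0,"wz":0}]}}

```text
clock: 6.98
ee_pos: [0.4741, -0.2016, 0.1532]
eef_rot: [3.115, 0.397, 0.0]
ft_force: [5.8, -6.1, -13.4]
grip_width: 0.05
grip_force: 45.0
```

```bash
cat > hd.py <<'E'
from h import *
for n in("wrist","scene"):
    s=imaging.snapshot(n);W=cloud(s)
    print(n,rect(W,(.473,-.2),.028,.15,.30))
    print([ (d["centre"],round(d["confidence"],2)) for d in imaging.tip_of("head",s)[:2]])
    save(s,"hd_%s.png"%n)
tgt([.474,-.2016,.139],14.5)
E
python3 hd.py
```

```text
wrist (((473.34716796875, -201.04750061035156), (55.927669525146484, 53.730247497558594), 16.9256649017334), 13843, array([0.1787, 0.18  , 0.2693]))
[([0.477, -0.2031, 0.1782], 0.85)]
scene (((485.75726318359375, -178.89060974121094), (5.865622043609619, 31.28873634338379), 54.15828323364258), 11, array([0.1619, 0.1767, 0.18  ]))
[]
clk 7.17 at [ 0.4741 -0.2016  0.1532] yaw 14.53 tilt [ 4.0e-04 -1.5e-03 -1.0e+00] shift cm [-0.01 -0.01  1.42] wz 0.030881022261471713 F [  5.71  -6.66 -13.29]
```

Call:
{"fn": "jog_arm", "kwargs": {"commands": [{"claw":4.5,"x":0,"y":0,"z":-0.1,"wx":0,"wy":0,"wz":0},{"claw":4.5,"x":0,"y":0,"z":-0.1,"wx":0,"wy":0,"wz":0}]}}

```text
clock: 7.42
ee_pos: [0.4741, -0.2016, 0.1541]
eef_rot: [3.115, 0.397, 0.0]
ft_force: [6.3, -7.0, -15.4]
grip_width: 0.0494
grip_force: 45.0
```

Call:
{"fn": "jog_arm", "kwargs": {"commands": [{"claw":4.5,"x":0,"y":0,"z":-0.1,"wx":0,"wy":0,"wz":0},{"claw":4.5,"x":0,"y":0,"z":-0.1,"wx":0,"wy":0,"wz":0}]}}

```text
clock: 7.68
ee_pos: [0.4741, -0.2017, 0.1564]
eef_rot: [3.115, 0.397, 0.0]
ft_force: [2.2, -5.1, -6.0]
grip_width: 0.0499
grip_force: 45.0
```

Call:
{"fn": "jog_arm", "kwargs": {"commands": [{"claw":4.5,"x":0,"y":0,"z":-0.1,"wx":0,"wy":0,"wz":0},{"claw":4.5,"x":0,"y":0,"z":-0.1,"wx":0,"wy":0,"wz":0}]}}

```text
clock: 7.92
ee_pos: [0.4741, -0.2017, 0.158]
eef_rot: [3.115, 0.397, 0.0]
ft_force: [2.9, -4.6, -6.1]
grip_width: 0.0493
grip_force: 45.0
```

Click 1 at TCP z ≈ 0.155. On to the second (≈0.167).

Call:
{"fn": "jog_arm", "kwargs": {"commands": [{"claw":4.5,"x":0,"y":0,"z":-0.1,"wx":0,"wy":0,"wz":0},{"claw":4.5,"x":0,"y":0,"z":-0.2,"wx":0,"wy":0,"wz":0},{"claw":4.5,"x":0,"y":0,"z":-0.3,"wx":0,"wy":0,"wz":0},{"claw":4.5,"x":0,"y":0,"z":-0.4,"wx":0,"wy":0,"wz":0},{"claw":4.5,"x":0,"y":0,"z":-0.5,"wx":0,"wy":0,"wz":0},{"claw":4.5,"x":0,"y":0,"z":-0.6,"wx":0,"wy":0,"wz":0}]}}

```text
clock: 8.68
ee_pos: [0.4741, -0.2016, 0.1622]
eef_rot: [3.115, 0.397, 0.0]
ft_force: [5.4, -6.5, -15.1]
grip_width: 0.0496
grip_force: 45.0
```

Call:
{"fn": "jog_arm", "kwargs": {"commands": [{"claw":4.5,"x":0,"y":0,"z":-0.1,"wx":0,"wy":0,"wz":0},{"claw":4.5,"x":0,"y":0,"z":-0.2,"wx":0,"wy":0,"wz":0},{"claw":4.5,"x":0,"y":0,"z":-0.2,"wx":0,"wy":0,"wz":0}]}}

```text
clock: 9.05
ee_pos: [0.4741, -0.2016, 0.1641]
eef_rot: [3.115, 0.397, 0.0]
ft_force: [5.6, -6.5, -14.4]
grip_width: 0.0494
grip_force: 45.0
```

Call:
{"fn": "jog_arm", "kwargs": {"commands": [{"claw":4.5,"x":0,"y":0,"z":-0.1,"wx":0,"wy":0,"wz":0},{"claw":4.5,"x":0,"y":0,"z":-0.1,"wx":0,"wy":0,"wz":0}]}}

```text
clock: 9.3
ee_pos: [0.4741, -0.2017, 0.1651]
eef_rot: [3.115, 0.397, 0.0]
ft_force: [5.1, -6.8, -14.6]
grip_width: 0.0495
grip_force: 45.0
```

Call:
{"fn": "jog_arm", "kwargs": {"commands": [{"claw":4.5,"x":0,"y":0,"z":-0.1,"wx":0,"wy":0,"wz":0},{"claw":4.5,"x":0,"y":0,"z":-0.1,"wx":0,"wy":0,"wz":0}]}}

```text
clock: 9.55
ee_pos: [0.4741, -0.2016, 0.1661]
eef_rot: [3.115, 0.397, 0.0]
ft_force: [6.3, -6.4, -14.5]
grip_width: 0.0496
grip_force: 45.0
```

Call:
{"fn": "jog_arm", "kwargs": {"commands": [{"claw":4.5,"x":0,"y":0,"z":-0.1,"wx":0,"wy":0,"wz":0},{"claw":4.5,"x":0,"y":0,"z":-0.1,"wx":0,"wy":0,"wz":0}]}}

```text
clock: 9.8
ee_pos: [0.4741, -0.2017, 0.1683]
eef_rot: [3.115, 0.397, 0.0]
ft_force: [2.2, -5.1, -6.9]
grip_width: 0.0498
grip_force: 45.0
```

Click 2 near 0.167. Third expected near 0.179.

Call:
{"fn": "jog_arm", "kwargs": {"commands": [{"claw":4.5,"x":0,"y":0,"z":-0.1,"wx":0,"wy":0,"wz":0},{"claw":4.5,"x":0,"y":0,"z":-0.2,"wx":0,"wy":0,"wz":0},{"claw":4.5,"x":0,"y":0,"z":-0.3,"wx":0,"wy":0,"wz":0},{"claw":4.5,"x":0,"y":0,"z":-0.4,"wx":0,"wy":0,"wz":0},{"claw":4.5,"x":0,"y":0,"z":-0.5,"wx":0,"wy":0,"wz":0},{"claw":4.5,"x":0,"y":0,"z":-0.6,"wx":0,"wy":0,"wz":0},{"claw":4.5,"x":0,"y":0,"z":-0.7,"wx":0,"wy":0,"wz":0}]}}

```text
clock: 10.68
ee_pos: [0.4741, -0.2017, 0.1741]
eef_rot: [3.115, 0.397, 0.0]
ft_force: [6.2, -6.8, -14.4]
grip_width: 0.0497
grip_force: 45.0
```

Call:
{"fn": "jog_arm", "kwargs": {"commands": [{"claw":4.5,"x":0,"y":0,"z":-0.1,"wx":0,"wy":0,"wz":0},{"claw":4.5,"x":0,"y":0,"z":-0.2,"wx":0,"wy":0,"wz":0},{"claw":4.5,"x":0,"y":0,"z":-0.2,"wx":0,"wy":0,"wz":0}]}}

```text
clock: 11.05
ee_pos: [0.4741, -0.2017, 0.176]
eef_rot: [3.115, 0.397, 0.0]
ft_force: [5.6, -5.8, -14.9]
grip_width: 0.0498
grip_force: 45.0
```

Call:
{"fn": "jog_arm", "kwargs": {"commands": [{"claw":4.5,"x":0,"y":0,"z":-0.1,"wx":0,"wy":0,"wz":0},{"claw":4.5,"x":0,"y":0,"z":-0.1,"wx":0,"wy":0,"wz":0}]}}

```text
clock: 11.3
ee_pos: [0.4741, -0.2016, 0.1769]
eef_rot: [3.115, 0.397, 0.0]
ft_force: [5.2, -6.1, -15.0]
grip_width: 0.0495
grip_force: 45.0
```

Call:
{"fn": "jog_arm", "kwargs": {"commands": [{"claw":4.5,"x":0,"y":0,"z":-0.1,"wx":0,"wy":0,"wz":0},{"claw":4.5,"x":0,"y":0,"z":-0.1,"wx":0,"wy":0,"wz":0}]}}

```text
clock: 11.55
ee_pos: [0.4741, -0.2017, 0.1779]
eef_rot: [3.115, 0.397, 0.0]
ft_force: [6.4, -6.6, -15.2]
grip_width: 0.0495
grip_force: 45.0
```

Call:
{"fn": "jog_arm", "kwargs": {"commands": [{"claw":4.5,"x":0,"y":0,"z":-0.1,"wx":0,"wy":0,"wz":0},{"claw":4.5,"x":0,"y":0,"z":-0.1,"wx":0,"wy":0,"wz":0},{"claw":4.5,"x":0,"y":0,"z":-0.1,"wx":0,"wy":0,"wz":0}]}}

```text
clock: 11.92
ee_pos: [0.4741, -0.2017, 0.1807]
eef_rot: [3.115, 0.397, 0.0]
ft_force: [2.8, -5.2, -6.9]
grip_width: 0.0497
grip_force: 45.0
```

Third click. Letting down gently.

Call:
{"fn": "jog_arm", "kwargs": {"commands": [{"claw":4.5,"x":0,"y":0,"z":0.05,"wx":0,"wy":0,"wz":0},{"claw":4.5,"x":0,"y":0,"z":0.1,"wx":0,"wy":0,"wz":0},{"claw":4.5,"x":0,"y":0,"z":0.15,"wx":0,"wy":0,"wz":0},{"claw":4.5,"x":0,"y":0,"z":0.15,"wx":0,"wy":0,"wz":0}]}}

```text
clock: 12.42
ee_pos: [0.4741, -0.2017, 0.18]
eef_rot: [3.115, 0.397, 0.001]
ft_force: [1.3, -4.8, -4.2]
grip_width: 0.0495
grip_force: 45.0
```

Call:
{"fn": "jog_arm", "kwargs": {"commands": [{"claw":4.5,"x":0,"y":0,"z":0.05,"wx":0,"wy":0,"wz":0},{"claw":4.5,"x":0,"y":0,"z":0.05,"wx":0,"wy":0,"wz":0}]}}

```text
clock: 12.68
ee_pos: [0.4742, -0.2017, 0.1795]
eef_rot: [3.114, 0.397, 0.001]
ft_force: [3.0, -6.4, -2.6]
grip_width: 0.0496
grip_force: 45.0
```

Call:
{"fn": "jog_arm", "kwargs": {"commands": [{"claw":4.5,"x":0,"y":0,"z":0.05,"wx":0,"wy":0,"wz":0},{"claw":4.5,"x":0,"y":0,"z":0.05,"wx":0,"wy":0,"wz":0}]}}

```text
clock: 12.92
ee_pos: [0.4742, -0.2017, 0.1795]
eef_rot: [3.114, 0.397, 0.001]
ft_force: [1.8, -5.0, -1.5]
grip_width: 0.0496
grip_force: 45.0
```

Call:
{"fn": "jog_arm", "kwargs": {"commands": [{"claw":4.5,"x":0,"y":0,"z":0.05,"wx":0,"wy":0,"wz":0},{"claw":4.5,"x":0,"y":0,"z":0.1,"wx":0,"wy":0,"wz":0},{"claw":4.5,"x":0,"y":0,"z":0.1,"wx":0,"wy":0,"wz":0}]}}

```text
clock: 13.3
ee_pos: [0.4742, -0.2016, 0.1793]
eef_rot: [3.114, 0.397, 0.001]
ft_force: [-1.7, -4.0, 4.3]
grip_width: 0.0496
grip_force: 45.0
```

Call:
{"fn": "jog_arm", "kwargs": {"commands": [{"claw":9.4,"x":0,"y":0,"z":-0.05,"wx":0,"wy":0,"wz":0},{"claw":9.4,"x":0,"y":0,"z":-0.05,"wx":0,"wy":0,"wz":0},{"claw":9.4,"x":0,"y":0,"z":-0.05,"wx":0,"wy":0,"wz":0},{"claw":9.4,"x":0,"y":0,"z":-0.05,"wx":0,"wy":0,"wz":0},{"claw":9.4,"x":0,"y":0,"z":-0.05,"wx":0,"wy":0,"wz":0},{"claw":9.4,"x":0,"y":0,"z":-0.05,"wx":0,"wy":0,"wz":0}]}}

```text
clock: 14.05
ee_pos: [0.4739, -0.2007, 0.1784]
eef_rot: [-3.116, -0.397, 0.0]
ft_force: [0.2, 0.8, -1.0]
grip_width: 0.0938
grip_force: 0.0
```

Call:
{"fn": "jog_arm", "kwargs": {"commands": [{"claw":9.4,"x":0,"y":0,"z":-3,"wx":0,"wy":0,"wz":0},{"claw":9.4,"x":0,"y":0,"z":-6,"wx":0,"wy":0,"wz":0},{"claw":9.4,"x":0,"y":0,"z":-10,"wx":0,"wy":0,"wz":0},{"claw":9.4,"x":0,"y":0,"z":-10,"wx":0,"wy":0,"wz":0},{"claw":9.4,"x":0,"y":0,"z":-10,"wx":0,"wy":0,"wz":0},{"claw":9.4,"x":0,"y":0,"z":-10,"wx":0,"wy":0,"wz":0}]}}

```text
clock: 14.8
ee_pos: [0.473, -0.2002, 0.2765]
eef_rot: [-3.114, -0.397, 0.004]
ft_force: [0.0, 0.2, -0.6]
grip_width: 0.094
grip_force: 0.0
```

```bash
python3 hd.py; python3 - <<'E'
from h import *
s=imaging.snapshot("wrist");print(rect(cloud(s),(.473,-.2),.06,.18,.225))
tgt([.469,.18,.26],20)
E
```

```text
wrist (((473.3296203613281, -201.63766479492188), (55.82355880737305, 50.058162689208984), 12.947434425354004), 3760, array([0.2047, 0.2058, 0.2069]))
[([0.4729, -0.2024, 0.2071], 0.56)]
scene (((486.13067626953125, -187.8726043701172), (17.520029067993164, 47.9553337097168), 46.12272644042969), 72, array([0.1667, 0.2045, 0.2073]))
[([0.4728, -0.2029, 0.2039], 0.61)]
clk 15.0 at [ 0.4735 -0.2005  0.2774] yaw 14.53 tilt [-0.0017  0.0011 -1.    ] shift cm [ 0.04  0.14 13.84] wz 0.03484869871756224 F [-0.3   0.36 -0.28]
(((473.42852783203125, -201.44512939453125), (59.563961029052734, 49.9578857421875), 14.357394218444824), 4856, array([0.204 , 0.2057, 0.2068]))
clk 15.05 at [ 0.4736 -0.2006  0.2777] yaw 14.54 tilt [-1.2e-03  8.0e-04 -1.0e+00] shift cm [  9.11 -36.95   1.8 ] wz -5.463888353135541 F [-0.05 -0.08 -0.16]
```

Head plate rests at 0.206 (40 mm up), consistent with the third notch. Going to the V-block.

Call:
{"fn": "jog_arm", "kwargs": {"commands": [{"claw":9.4,"x":1.5,"y":-6,"z":0,"wx":0,"wy":0,"wz":0},{"claw":9.4,"x":3,"y":-12,"z":0,"wx":0,"wy":0,"wz":-2},{"claw":9.4,"x":4.5,"y":-18,"z":0,"wx":0,"wy":0,"wz":-4},{"claw":9.4,"x":6,"y":-24,"z":0,"wx":0,"wy":0,"wz":-5.5},{"claw":9.4,"x":7.5,"y":-30,"z":1,"wx":0,"wy":0,"wz":-5.5},{"claw":9.4,"x":9.1,"y":-36.9,"z":4,"wx":0,"wy":0,"wz":-5.5},{"claw":9.4,"x":9.1,"y":-36.9,"z":6,"wx":0,"wy":0,"wz":-5.5},{"claw":9.4,"x":9.1,"y":-36.9,"z":7,"wx":0,"wy":0,"wz":-5.5},{"claw":9.4,"x":9.1,"y":-36.9,"z":7,"wx":0,"wy":0,"wz":-5.5},{"claw":9.4,"x":9.1,"y":-36.9,"z":7,"wx":0,"wy":0,"wz":-5.5},{"claw":9.4,"x":9.1,"y":-36.9,"z":7,"wx":0,"wy":0,"wz":-5.5}]}}

```text
clock: 16.42
ee_pos: [0.4704, 0.1785, 0.2097]
eef_rot: [3.094, 0.544, 0.004]
ft_force: [-0.9, -0.2, 0.5]
grip_width: 0.0943
grip_force: 0.0
```

```bash
python3 - <<'E'
from h import *
s=imaging.snapshot("wrist");save(s,"w3.png");W=cloud(s)
for lo in(.015,.025,.034): print(rect(W,(.469,.18),.045,lo,.06))
print([ (d["centre"],d["confidence"]) for d in imaging.tip_of("v_mid",s)])
tgt([.469,.18,.02],20)
E
```

```text
(((469.462890625, 180.20452880859375), (50.51605224609375, 44.45403289794922), 20.71589469909668), 2018, array([0.0216, 0.0335, 0.0395]))
(((469.4040222167969, 180.18223571777344), (50.42375183105469, 44.45235824584961), 20.769624710083008), 1670, array([0.0261, 0.0359, 0.0396]))
(((469.2832946777344, 180.13645935058594), (50.1655387878418, 44.45235824584961), 20.769624710083008), 973, array([0.0346, 0.0383, 0.0398]))
[([0.3777, 0.1843, 0.0143], 0.9), ([0.4731, 0.1826, 0.0181], 0.67)]
clk 16.52 at [0.4701 0.1788 0.2093] yaw 19.97 tilt [ 1.6e-03  3.0e-04 -1.0e+00] shift cm [-0.09 -0.16 18.93] wz -0.030906873938061352 F [0.01 0.2  0.62]
```

View pics/w3.png

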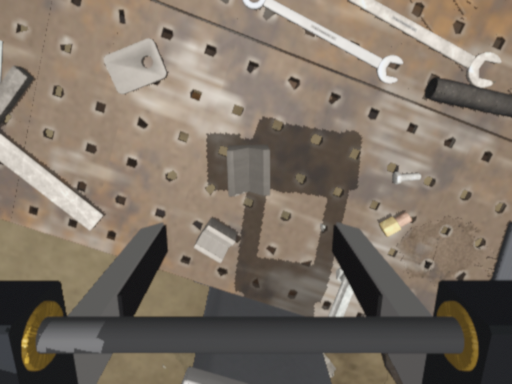

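Middle block at (248,170), 50×45×38, groove along the tool's x; the small one at (215,240) is not it. Grasping with tips 7 mm above the table.

Call:
{"fn": "jog_arm", "kwargs": {"commands": [{"claw":9.4,"x":-0.05,"y":-0.15,"z":5,"wx":0,"wy":0,"wz":-0.8},{"claw":9.4,"x":-0.05,"y":-0.15,"z":10,"wx":0,"wy":0,"wz":-0.8},{"claw":9.4,"x":-0.05,"y":-0.15,"z":14,"wx":0,"wy":0,"wz":-0.8},{"claw":9.4,"x":-0.05,"y":-0.15,"z":17,"wx":0,"wy":0,"wz":-0.8},{"claw":9.4,"x":-0.05,"y":-0.15,"z":19,"wx":0,"wy":0,"wz":-0.8},{"claw":9.4,"x":-0.05,"y":-0.15,"z":20.2,"wx":0,"wy":0,"wz":-0.8},{"claw":9.4,"x":-0.05,"y":-0.15,"z":20.2,"wx":0,"wy":0,"wz":-0.8},{"claw":9.4,"x":-0.05,"y":-0.15,"z":20.2,"wx":0,"wy":0,"wz":-0.8}]}}

```text
clock: 17.52
ee_pos: [0.4695, 0.1807, 0.0075]
eef_rot: [-3.09, -0.568, -0.003]
ft_force: [1.0, -0.4, 0.1]
grip_width: 0.0942
grip_force: 0.0
```

Call:
{"fn": "jog_arm", "kwargs": {"commands": [{"claw":4,"x":0,"y":0,"z":0,"wx":0,"wy":0,"wz":0},{"claw":4,"x":0,"y":0,"z":0,"wx":0,"wy":0,"wz":0},{"claw":4,"x":0,"y":0,"z":0,"wx":0,"wy":0,"wz":0},{"claw":4,"x":0,"y":0,"z":0,"wx":0,"wy":0,"wz":0},{"claw":4,"x":0,"y":0,"z":0,"wx":0,"wy":0,"wz":0},{"claw":4,"x":0,"y":0,"z":0,"wx":0,"wy":0,"wz":0},{"claw":4,"x":0,"y":0,"z":0,"wx":0,"wy":0,"wz":0},{"claw":4,"x":0,"y":0,"z":0,"wx":0,"wy":0,"wz":0}], "force": 30}}

```text
clock: 18.52
ee_pos: [0.4686, 0.1801, 0.0065]
eef_rot: [3.089, 0.568, 0.0]
ft_force: [0.1, -2.7, 1.6]
grip_width: 0.0449
grip_force: 30.0
```

Call:
{"fn": "jog_arm", "kwargs": {"commands": [{"claw":4,"x":0,"y":0,"z":-1,"wx":0,"wy":0,"wz":0},{"claw":4,"x":0,"y":0,"z":-4,"wx":0,"wy":0,"wz":0},{"claw":4,"x":0,"y":0,"z":-9,"wx":0,"wy":0,"wz":0},{"claw":4,"x":0,"y":0,"z":-14,"wx":0,"wy":0,"wz":0},{"claw":4,"x":0,"y":0,"z":-19,"wx":0,"wy":0,"wz":0},{"claw":4,"x":0,"y":0,"z":-24,"wx":0,"wy":0,"wz":0},{"claw":4,"x":0,"y":0,"z":-27,"wx":0,"wy":0,"wz":0},{"claw":4,"x":0,"y":0,"z":-27,"wx":0,"wy":0,"wz":0},{"claw":4,"x":0,"y":0,"z":-27,"wx":0,"wy":0,"wz":0}]}}

```text
clock: 19.65
ee_pos: [0.4668, 0.1804, 0.2741]
eef_rot: [-3.089, -0.568, 0.007]
ft_force: [-0.2, -0.5, -5.0]
grip_width: 0.045
grip_force: 30.0
```

```bash
python3 - <<'E'
from h import *
s=imaging.snapshot("wrist");W=cloud(s)
o=r.observe();print(o["ee_pos"],o["grip_width"])
e=o["ee_pos"]
print(rect(W,(e[0]+.0,e[1]),.03,e[2]+.005,e[2]+.06))
tgt([.4734,-.2014,e[2]],14.4)
E
```

```text
[0.46653906 0.18028217 0.27355969] 0.044902765739337415
(((467.4209289550781, 180.6122283935547), (50.863136291503906, 56.76517868041992), 20.831199645996094), 10867, array([0.2889, 0.3028, 0.3255]))
clk 19.7 at [0.4665 0.1803 0.2736] yaw 20.84 tilt [-5.4e-03 -8.0e-04 -1.0e+00] shift cm [-1.294e+01  3.591e+01  2.000e-02] wz 6.44311970623505 F [-0.1   0.29 -6.16]
```

Call:
{"fn": "jog_arm", "kwargs": {"commands": [{"claw":4,"x":-1.5,"y":4,"z":0,"wx":0,"wy":0,"wz":1},{"claw":4,"x":-3.2,"y":9,"z":0,"wx":0,"wy":0,"wz":3},{"claw":4,"x":-5,"y":14,"z":0,"wx":0,"wy":0,"wz":5},{"claw":4,"x":-6.9,"y":19,"z":0,"wx":0,"wy":0,"wz":6.4},{"claw":4,"x":-8.7,"y":24,"z":0,"wx":0,"wy":0,"wz":6.4},{"claw":4,"x":-10.5,"y":29,"z":0,"wx":0,"wy":0,"wz":6.4},{"claw":4,"x":-12,"y":33,"z":0,"wx":0,"wy":0,"wz":6.4},{"claw":4,"x":-12.9,"y":35.9,"z":0,"wx":0,"wy":0,"wz":6.4},{"claw":4,"x":-12.9,"y":35.9,"z":0,"wx":0,"wy":0,"wz":6.4},{"claw":4,"x":-12.9,"y":35.9,"z":0,"wx":0,"wy":0,"wz":6.4},{"claw":4,"x":-12.9,"y":35.9,"z":0,"wx":0,"wy":0,"wz":6.4},{"claw":4,"x":-12.9,"y":35.9,"z":0,"wx":0,"wy":0,"wz":6.4},{"claw":4,"x":-12.9,"y":35.9,"z":0,"wx":0,"wy":0,"wz":6.4}]}}

```text
clock: 21.32
ee_pos: [0.4757, -0.2004, 0.2766]
eef_rot: [3.116, 0.396, 0.0]
ft_force: [-0.3, 0.1, -5.1]
grip_width: 0.0447
grip_force: 30.0
```

```bash
python3 - <<'E'
from h import *
s=imaging.snapshot("wrist");save(s,"w4.png");W=cloud(s)
e=r.observe()["ee_pos"]
print(rect(W,e[:2],.034,e[2]+.027,e[2]+.035),rect(W,e[:2],.06,.195,.215))
tgt([.4728,-.2015,.2122],14.4)
E
```

```text
(((476.2157897949219, -200.45693969726562), (50.718814849853516, 65.13716888427734), 14.698599815368652), 5081, array([0.3042, 0.3084, 0.3098])) (((492.0362243652344, -196.64483642578125), (21.14320182800293, 50.15772247314453), 13.988415718078613), 1890, array([0.2019, 0.2057, 0.2069]))
clk 21.38 at [ 0.4757 -0.2005  0.2766] yaw 14.48 tilt [ 3.e-04 -1.e-04 -1.e+00] shift cm [-0.3   0.03  6.44] wz 0.0812841041745358 F [ 0.24 -0.31 -5.17]
```

View pics/w4.png

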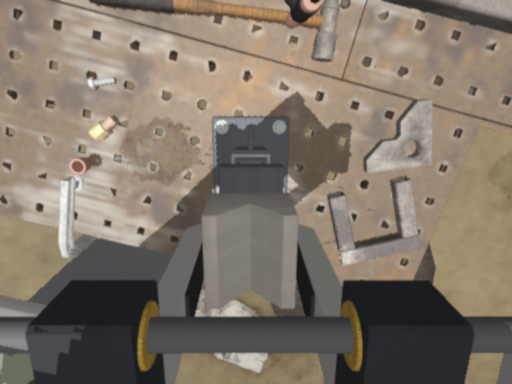

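The block is held upright at (250,250) px, the plate showing behind it at (250,185). Lowering.

Call:
{"fn": "jog_arm", "kwargs": {"commands": [{"claw":4,"x":-0.28,"y":0.05,"z":1,"wx":0,"wy":0,"wz":0},{"claw":4,"x":-0.28,"y":0.05,"z":3,"wx":0,"wy":0,"wz":0},{"claw":4,"x":-0.28,"y":0.05,"z":4.5,"wx":0,"wy":0,"wz":0},{"claw":4,"x":-0.28,"y":0.05,"z":5.5,"wx":0,"wy":0,"wz":0},{"claw":4,"x":-0.28,"y":0.05,"z":6.0,"wx":0,"wy":0,"wz":0},{"claw":4,"x":-0.28,"y":0.05,"z":6.1,"wx":0,"wy":0,"wz":0},{"claw":4,"x":-0.28,"y":0.05,"z":6.1,"wx":0,"wy":0,"wz":0},{"claw":4,"x":-0.28,"y":0.05,"z":6.1,"wx":0,"wy":0,"wz":0}]}}

```text
clock: 22.38
ee_pos: [0.4733, -0.2024, 0.2161]
eef_rot: [3.116, 0.395, 0.001]
ft_force: [0.5, 0.1, -4.3]
grip_width: 0.0448
grip_force: 30.0
```

Call:
{"fn": "jog_arm", "kwargs": {"commands": [{"claw":4,"x":0,"y":0,"z":0.1,"wx":0,"wy":0,"wz":0},{"claw":4,"x":0,"y":0,"z":0.2,"wx":0,"wy":0,"wz":0},{"claw":4,"x":0,"y":0,"z":0.2,"wx":0,"wy":0,"wz":0}]}}

```text
clock: 22.75
ee_pos: [0.4728, -0.2021, 0.2133]
eef_rot: [-3.117, -0.395, 0.0]
ft_force: [0.6, 0.4, -5.3]
grip_width: 0.0447
grip_force: 30.0
```

Call:
{"fn": "jog_arm", "kwargs": {"commands": [{"claw":4,"x":0,"y":0,"z":0.1,"wx":0,"wy":0,"wz":0},{"claw":4,"x":0,"y":0,"z":0.1,"wx":0,"wy":0,"wz":0}]}}

```text
clock: 23.0
ee_pos: [0.4729, -0.2021, 0.2123]
eef_rot: [-3.117, -0.395, 0.0]
ft_force: [-0.0, -0.1, -5.3]
grip_width: 0.0445
grip_force: 30.0
```

Call:
{"fn": "jog_arm", "kwargs": {"commands": [{"claw":4,"x":0,"y":-0.05,"z":0.05,"wx":0,"wy":0,"wz":0},{"claw":4,"x":0,"y":-0.05,"z":0.05,"wx":0,"wy":0,"wz":0},{"claw":4,"x":0,"y":-0.05,"z":0.05,"wx":0,"wy":0,"wz":0}]}}

```text
clock: 23.38
ee_pos: [0.4728, -0.2016, 0.212]
eef_rot: [3.117, 0.395, 0.0]
ft_force: [-0.0, -0.0, -5.2]
grip_width: 0.0447
grip_force: 30.0
```

Call:
{"fn": "jog_arm", "kwargs": {"commands": [{"claw":4,"x":0,"y":0,"z":0.05,"wx":0,"wy":0,"wz":0},{"claw":4,"x":0,"y":0,"z":0.05,"wx":0,"wy":0,"wz":0}]}}

```text
clock: 23.62
ee_pos: [0.4728, -0.2016, 0.2115]
eef_rot: [3.117, 0.395, 0.0]
ft_force: [0.3, 0.7, -4.0]
grip_width: 0.0445
grip_force: 30.0
```

Call:
{"fn": "jog_arm", "kwargs": {"commands": [{"claw":4,"x":0,"y":0,"z":0.05,"wx":0,"wy":0,"wz":0},{"claw":4,"x":0,"y":0,"z":0.05,"wx":0,"wy":0,"wz":0}]}}

```text
clock: 23.88
ee_pos: [0.4729, -0.2017, 0.2114]
eef_rot: [3.116, 0.395, 0.0]
ft_force: [-0.7, 0.1, -1.4]
grip_width: 0.0448
grip_force: 30.0
```

Call:
{"fn": "jog_arm", "kwargs": {"commands": [{"claw":4,"x":0,"y":0,"z":0.05,"wx":0,"wy":0,"wz":0},{"claw":4,"x":0,"y":0,"z":0.05,"wx":0,"wy":0,"wz":0}]}}

```text
clock: 24.12
ee_pos: [0.4729, -0.2017, 0.2113]
eef_rot: [3.116, 0.395, 0.001]
ft_force: [-2.8, 0.6, 2.2]
grip_width: 0.0448
grip_force: 30.0
```

Call:
{"fn": "jog_arm", "kwargs": {"commands": [{"claw":9.4,"x":0,"y":0,"z":-0.05,"wx":0,"wy":0,"wz":0},{"claw":9.4,"x":0,"y":0,"z":-0.05,"wx":0,"wy":0,"wz":0},{"claw":9.4,"x":0,"y":0,"z":-0.05,"wx":0,"wy":0,"wz":0},{"claw":9.4,"x":0,"y":0,"z":-0.05,"wx":0,"wy":0,"wz":0},{"claw":9.4,"x":0,"y":0,"z":-0.05,"wx":0,"wy":0,"wz":0},{"claw":9.4,"x":0,"y":0,"z":-2,"wx":0,"wy":0,"wz":0},{"claw":9.4,"x":0,"y":0,"z":-6,"wx":0,"wy":0,"wz":0},{"claw":9.4,"x":0,"y":0,"z":-11,"wx":0,"wy":0,"wz":0},{"claw":9.4,"x":0,"y":0,"z":-11,"wx":0,"wy":0,"wz":0},{"claw":9.4,"x":0,"y":0,"z":-11,"wx":0,"wy":0,"wz":0},{"claw":9.4,"x":0,"y":0,"z":-11,"wx":0,"wy":0,"wz":0},{"claw":9.4,"x":0,"y":0,"z":-11,"wx":0,"wy":0,"wz":0}]}}

```text
clock: 25.62
ee_pos: [0.4722, -0.2012, 0.3188]
eef_rot: [-3.115, -0.394, 0.004]
ft_force: [0.2, 0.1, -0.8]
grip_width: 0.094
grip_force: 0.0
```

```bash
python3 - <<'E'
from h import *
s=imaging.snapshot("wrist");save(s,"w5.png");W=cloud(s)
print(rect(W,(.473,-.2),.05,.236,.26),rect(W,(.473,-.2),.06,.195,.213))
tgt([.4728,-.2015,.3],14.4)
E
```

```text
(((473.5987854003906, -201.12294006347656), (49.88182067871094, 45.07417678833008), 14.678641319274902), 2167, array([0.2367, 0.2427, 0.2445])) (((497.9551086425781, -195.4667205810547), (10.887422561645508, 49.46175003051758), 11.322771072387695), 511, array([0.196 , 0.2054, 0.2113]))
clk 25.68 at [ 0.4723 -0.2013  0.3191] yaw 14.44 tilt [-0.0021  0.0014 -1.    ] shift cm [0.05 0.03 1.91] wz 0.03748096337979945 F [0.13 0.08 0.17]
```

View pics/w5.png

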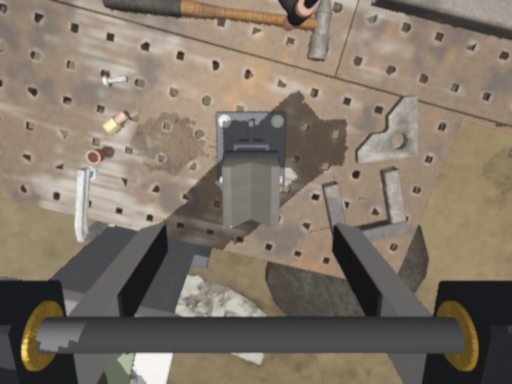

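The block stands at (250,190) px, V upward. It is centred within 1 mm and the plate is still at 0.205.

```bash
python3 -c "
from station import ticket
print(ticket.hand_in())"
```

```text
the job is handed in; nothing more can be done
None
```

The job is handed in: the prop is resting on its third notch with the head plate 206 mm above the table (40 mm rise), and the middle-sized V-block stands V upward on the plate, centred to within about 1 mm; robot clock about 26 s.

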